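# Hold a hardness block home against the sprung plunger of its fixture

### The arm

A 6-joint arm with a two-finger parallel gripper is mounted at the origin on a cart in front of the work surface, level with it; the furniture and walls round the work are solid. World frame = base frame: x ahead of the robot, y to its left, z up, the work surface at z = 0. Lengths are in m, angles in rad, forces in N, time in s.
With the tool pointing down it reaches from about 0.3 to 0.85 m from the base axis. Payload 4.2 kg.
Tool frame: the origin (TCP) lies midway between the tips of the shut fingers; the grasp point (between the pads) lies 19 mm behind it; z points along the fingers, y is the line along which they close (so a half turn about z gives the same grasp; the last joint's range is limited). The gripper opens to 91 mm and grips with 3 to 60 N. Pads are 32 mm wide; open, the fingers measure 118 mm over their backs; the gripper's body (76 mm by 178 mm) begins 60 mm behind the grasp point.
Start: joints at [-1.24, 0.32, 1.565, -0, 1.257, -0.02], TCP at [0.198, -0.54, 0.214] pointing down, gripper open.
Joint ranges: [-3.11, 3.11], [-0.84, 2.01], [0.21, 2.61], [-1.34, 4.49], [0.05, 2.63], [-2.56, 2.56]. Speed limits (rad/s): [2.57, 2.57, 3.14, 3.14, 3.14, 3.14].

### API

Orientations are given as a unit quaternion [x, y, z, w].
In Python, from rig import * gives the robot as it stands. The module is installed in compiled form; this text tells all that it offers.
- The arm moves only by the shell command python3 -m handwheel 'ROWS' [OPENING]. ROWS is text: rows parted by semicolons, each of 4 numbers parted by spaces: the shift along the tool's x, y, z as a fraction of full scale, then the turn about the tool's z as a fraction of full scale. A call has 1 to 8 rows; each row shifts and turns the commanded pose from where the row before left it, along the tool's axes as they then stand; what a row does not reach is not made up. Full scale, the value 1, is 40 mm for a shift and 360 degrees for a turn. A row lasts 1/8 s, in which the tool goes at most 62.5 mm and 10.7 degrees, less where a joint would pass 70% of its speed; a pose out of reach is approached as far as the arm can. A call with a number of a shift or a turn outside -1 to 1 is refused whole. A call with a gripper value outside its range is refused whole. OPENING is the opening, from 0 (shut) to 1 (fully open), set as the call begins (- or left out, the last holds). The fingers move at their own pace and stop on an object; the grip force is fixed at half the most. Time passes only in rows, so rows that do not move let the fingers close. It gives the time, the measured TCP pose, the force, the opening and the grip force at its end, in the units of the state.
- state(): the state, without advancing time (a new reading comes with each control period).
- snapshot(name): name is "side" or "top" or "wrist"; returns a dict with "image" (480x640x3 uint8, blue, green, red), "z_map" (480x640 float32, m along the optical axis (not along the pixel's ray), 0 where there is no reading), "camera_matrix" (3x3 intrinsics, pixels), "extrinsics" (4x4, takes a point from camera to world coordinates). Camera axes: x right, y up, looking along -z (the intrinsics and any distortion apply to the point x, -y, -z); pixel columns grow to the right and rows downward; lengths in m; the calibration is good to about 2 mm. The wrist camera is an equidistant fisheye: a pixel r from the principal point sees the ray r / f radians off the axis. A picture is of the moment at which its call begins.
- close_job(): hands the job in; it is judged then, once.
The state is a dict: "time_s": time; "qpos": joint angles; "qd": joint speeds; "joint_torque": joint torques, N m; "tool_pos": TCP position; "eef_rot": TCP orientation; "contact_force": force on the tool from outside, world axes, zero at the start; "ft_torque": the same for the moment, N m; "finger_gap": opening from 0.0 (shut) to 1.0 (fully open); "grasp_force": force on a finger pad.
Only numpy, scipy, OpenCV 4.12 (cv2) and the standard library are available. Lean on these libraries where they do the work, as an engineer would, in place of code of your own. Each camera call takes 0.05 s, during which the arm holds its last target. There are 200 camera calls.

### The job

Nest the loose steel hardness block in the blue fixture so that a reading can be taken: lay it flat on the bed with a long side flush and square along the low fence, still clear of the brass plunger, then slide it along the fence against the sprung plunger until its end meets the dark stop, without ramming it. Finish while holding it there, pushed firmly on the stop, since the spring would throw it back; leave the meter, the impact device and the steel disc where they are.

Things in the scene. Friction and masses are not known exactly. Their poses are not given: they have to be found in the camera images.
- block_center (a point): centre of the loose ground-steel hardness block, light grey, 45 x 60 x 15 mm (its x, y, z), about 0.3 kg, lying flat on the worktop; this point is 7.5 mm above its underside. Its y axis is its long side. Either end may lead.
- fixture: nesting fixture, screwed down. Origin: worktop level, near the middle of the blue bed plate. Its x is the sliding direction, towards plunger and stop (roughly away from the robot); y points to the fence side; z up. Bed: x -85 to +85 mm, y -54 to +46 mm, top at z = 10 mm. The -y side and the near end (-x) are open.
- fence (a point): middle of the fence's inner face at its top edge (fixture x = -15, y = +33, z = 15 mm; axes as the fixture's). The fence is an aluminium rail along fixture x from -85 to +55 mm, 12 mm thick, only 5 mm higher than the bed, so that fingers gripping the upper part of the block pass above it.
- stop: dark steel stop block, fixed across the far end of the bed: face at x = +55 mm of the fixture, 64 mm wide (y -21.5 to +42.5 mm), 26 mm thick, top at z = 32 mm. It has the same origin and axes as the fixture.
- home (a point): where the block's centre is when it is fully home, in the fixture at x = +25, y = +10.5, z = +17.5 mm; axes as the fixture's. The block's long side (its y) then lies along the fixture's x.
- plunger_tip (a point): rest place of the tip of the plunger (fixed point on the fixture): x = +45, y = +10.5, z = +18.5 mm, that is 10 mm in front of the stop's face. A block on the fence first touches the plunger when its centre is 10 mm short of home.
- plunger (a joint): travel of the round brass plunger (10 mm diameter) into the stop, m: 0 out at rest, about 0.010 when the block meets the stop. Sprung: 3.6 N at first touch, 9.6 N at the stop. A red tail comes out behind the stop as it goes in.
- meter_center (a point): bystander: hand-held hardness meter, beige with a keypad, 148 x 68 x 30 mm, lying to the left; centre
- impact_center (a point): bystander: light grey pen-shaped impact device, 24 x 126 x 24 mm, lying to the right; centre
- disc_center (a point): bystander: small steel disc, 38 mm diameter, 14 mm high, beyond the work; centre
Things that resemble listed ones, but are neither listed nor needed, are in the scene too. What is meant by the part that bears block_center is not pink, and is the smaller of those in its own colour.

How it is judged:
By the outcome, as a careful person would: the job done as asked, in the order asked, and still so for the second after the job is handed in, while the arm keeps its last pose, push and grip.
It also fails if it takes over 67 s, if anything falls off the work surface, if the arm or the gripper's body presses on something with over 40 N, if the wrist force passes 120 N, or if a joint passes its speed limit or range.

## Working session

There is one attempt and no reset: what is moved stays moved. The work goes in short steps, Python scripts to look and compute and a shell command to move; the robot and the scene stay as the last step left them, time stands still between calls to the robot, and variables do not carry over. Pictures are saved under pics/ and viewed, at most 10 in all, crops included, and the job is handed in when it is done.

```bash
mkdir -p pics
cat > h.py <<'E'
from rig import *
import numpy as np, cv2
def snap(n,fn):
    s=snapshot(n); cv2.imwrite(f'pics/{fn}.png',s['image']); np.savez(f'{fn}.npz',**s); return s
def world(fn,u,v,z=None):
    s=np.load(fn+'.npz'); K=s['camera_matrix'];T=s['extrinsics']
    zm=s['z_map'][int(round(v)),int(round(u))]
    d=np.array([(u-K[0,2])/K[0,0],-(v-K[1,2])/K[1,1],-1.])
    if z is None: return T[:3,:3]@(d*zm)+T[:3,3]
    r=T[:3,:3]@d; t=(z-T[2,3])/r[2]; return T[:3,3]+t*r
E
python3 - <<'E'
from h import *
print(state())
for n in('top','side'):
    s=snap(n,n+'0'); print(s['camera_matrix'],s['extrinsics'])
E
```

```text
{'time_s': 0.0, 'qpos': array([-1.24001945e+00,  3.20315251e-01,  1.56567432e+00, -3.37803305e-05,
        1.25740049e+00, -1.99509293e-02]), 'qd': array([-1.23122286e-04, -8.68490383e-04,  3.34811982e-04, -1.88217238e-04,
        3.41742399e-05,  1.09271117e-04]), 'joint_torque': array([ 4.09774138e-04, -4.12457979e+01, -2.31972045e+01,  7.28204520e-02,
        4.58142778e-02, -1.49528241e-04]), 'tool_pos': array([ 0.1974121, -0.539511 ,  0.2131087]), 'eef_rot': array([ 9.84661807e-01,  1.74471542e-01, -1.54977952e-04, -8.85386584e-04]), 'contact_force': array([-0.26002556, -0.57678127, -0.35367569]), 'ft_torque': array([-0.03112608,  0.02191872,  0.02928929]), 'grasp_force': 0.0, 'finger_gap': 0.9982732733253059}
[[534.70640414   0.         320.63817823]
 [  0.         534.70640414 235.48756427]
 [  0.           0.           1.        ]] [[ 0.02019525  0.99607345 -0.0861965   0.40973693]
 [-0.99961     0.01845312 -0.0209604  -0.03968488]
 [-0.0192875   0.08658618  0.99605764  1.31629023]
 [ 0.          0.          0.          1.        ]]
[[564.83229378   0.         327.06963568]
 [  0.         564.83229378 239.8729266 ]
 [  0.           0.           1.        ]] [[ 0.99956406 -0.00671366  0.02875109  0.54939165]
 [ 0.02818819  0.50666302 -0.86168324 -1.37201121]
 [-0.00878207  0.86211804  0.50663138  0.83288196]
 [ 0.          0.          0.          1.        ]]
```

View pics/top0.png

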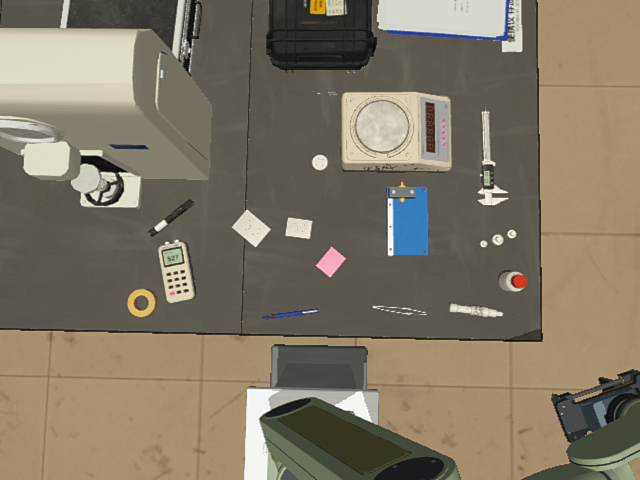

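The top view shows the fixture at about (407,221), with the stop at the top (402,192) and the fence on the left (391,222). There are three candidate blocks: light grey at (252,228), light grey at (299,228) and pink at (331,262). The one that fits is (299,228), because it isn't pink and it's the smaller of the two grey ones. I'll confirm that in a crop.

Run:
```python
from h import *
im=cv2.imread('pics/top0.png')
c=cv2.resize(im[175:275,230:330],None,fx=4,fy=4,interpolation=cv2.INTER_CUBIC)
d=cv2.resize(im[170:270,360:460],None,fx=4,fy=4,interpolation=cv2.INTER_CUBIC)
cv2.imwrite('pics/c0.png',np.hstack([c,d]))
```

```text
(no output)
```

View pics/c0.png

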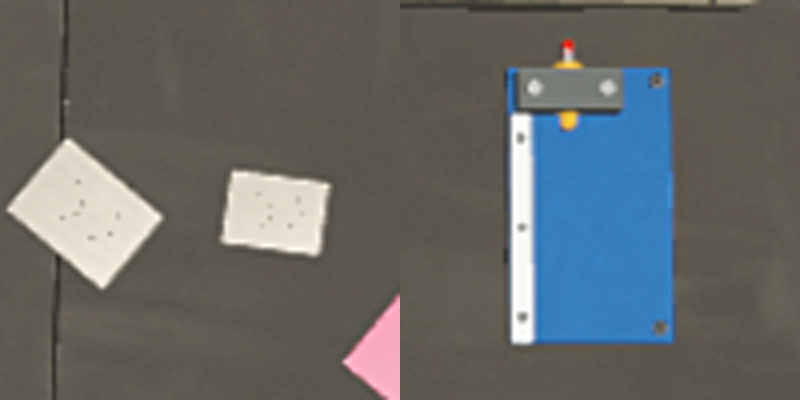

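The crop shows the smaller grey block with corners at about (233,170), (330,183), (319,256) and (222,243). The other grey one is clearly bigger. The bed corners in the right half are (508,67), (669,67), (673,343) and (511,343). The stop is at the top end and the white fence rail is on the left (+y) side.

```bash
cat >> h.py <<'E'
def px(x,y,ox,oy,f=4): return (x+.5)/f-.5+ox,(y+.5)/f-.5+oy
E
python3 - <<'E'
from h import *
B=np.array([world('top0',*px(x,y,230,175),z=.015) for x,y in[(233,170),(330,183),(319,256),(222,243)]])
print(B.round(4),B.mean(0).round(4),[np.linalg.norm(B[i]-B[i-1]).round(4) for i in range(4)])
e=(B[0]-B[1])+(B[3]-B[2]); print('long dir deg',np.degrees(np.arctan2(e[1],e[0])))
print('z check',world('top0',299,228),world('top0',410,235))
F=np.array([world('top0',*px(x-400,y,360,170),z=.010) for x,y in[(508,67),(669,67),(673,343),(511,343)]])
print(F.round(4),[np.linalg.norm(F[i]-F[i-1]).round(4) for i in range(4)])
ex=(F[0]-F[3])+(F[1]-F[2]); a=np.arctan2(ex[1],ex[0]); print('fix deg',np.degrees(a))
R=np.array([[np.cos(a),-np.sin(a)],[np.sin(a),np.cos(a)]])
o=F.mean(0)[:2]-R@[0,-.004]; print('fix origin',o,'home',o+R@[.025,.0105],'tip',o+R@[.045,.0105], 'tip meas',world('top0',*px(169,128,360,170),z=.0185))
print('fence inner-top near',world('top0',*px(134,343,360,170),z=.015),'pred',o+R@[-.085,.033])
s=state();x,y,z,w=s['eef_rot']
from scipy.spatial.transform import Rotation as Q
print(Q.from_quat(s['eef_rot']).as_matrix().round(3))
E
```

```text
[[0.5661 0.069  0.015 ]
 [0.5591 0.0093 0.015 ]
 [0.5141 0.0151 0.015 ]
 [0.521  0.0746 0.015 ]] [0.5401 0.042  0.015 ] [np.float64(0.0454), np.float64(0.0601), np.float64(0.0453), np.float64(0.0599)]
long dir deg 83.38732681515265
z check [0.53971344 0.04101497 0.01549046] [ 0.52789146 -0.23044673  0.01146644]
[[ 0.6474 -0.1725  0.01  ]
 [ 0.649  -0.2714  0.01  ]
 [ 0.479  -0.2743  0.01  ]
 [ 0.4771 -0.1759  0.01  ]] [np.float64(0.1703), np.float64(0.0989), np.float64(0.17), np.float64(0.0984)]
fix deg 1.0767284792890572
fix origin [ 0.5630526  -0.21954543] home [ 0.58785087 -0.2085775 ] tip [ 0.60784734 -0.20820167] tip meas [ 0.60874183 -0.20916053  0.0185    ]
fence inner-top near [ 0.47712954 -0.18935816  0.015     ] pred [ 0.47744749 -0.18814852]
[[ 0.939  0.344 -0.001]
 [ 0.344 -0.939  0.001]
 [ 0.    -0.002 -1.   ]]
```

```bash
python3 -m handwheel '0 0 0 -.0251;0 0 0 -.0251;0 0 0 -.0251;0 0 0 -.0251;0 0 0 -.0251;0 0 0 -.0251;0 0 0 -.0251;0 0 0 0' 1
cat >> h.py <<'E'
from scipy.spatial.transform import Rotation as Q
def go(x,y,h=None,z=None):
    s=state();R=Q.from_quat(s['eef_rot']).as_matrix();p=s['tool_pos']
    d=np.array([x,y,p[2] if z is None else z])-p
    print('tcp',p.round(4),'heading',np.degrees(np.arctan2(R[1,0],R[0,0])).round(2),'tilt',R[:2,2].round(4),'shift/40mm',(R.T@d/.04).round(2),'F',s['contact_force'].round(1),'M',s['ft_torque'].round(2),'gap',s['finger_gap'],'t',s['time_s'])
    if h is not None: print('turn frac',-((h-np.degrees(np.arctan2(R[1,0],R[0,0]))+180)%360-180)/360)
E
python3 -c "
from h import *
go(.54,.042,83.4)"
```

```text
time_s: 1.1
tool_pos: [0.1975, -0.5397, 0.2135]
eef_rot: [0.748, 0.664, 0.0, -0.0]
contact_force: [-0.2, 0.2, 0.2]
finger_gap: 1.0
grasp_force: 0.0
tcp [ 0.1975 -0.5397  0.2135] heading 83.24 tilt [-0.0003  0.0008] shift/40mm [1.545e+01 6.790e+00 1.000e-02] F [-0.2  0.2  0.2] M [-0.07 -0.12  0.02] gap 1.0000203848914984 t 1.1
turn frac -0.0004351923787222884
```

```bash
python3 -m handwheel '.965 .424 0 0;.965 .424 0 0;.965 .424 0 0;.965 .424 0 0;.965 .424 0 0;.965 .424 0 0;.965 .424 0 0;.965 .424 0 0' >/dev/null; python3 -m handwheel '.965 .424 0 0;.965 .424 0 0;.965 .424 0 0;.965 .424 0 0;.965 .424 0 0;.965 .424 0 0;.965 .424 0 0;0 0 0 0' >/dev/null
python3 -c "
from h import *
go(.54,.042,83.4,.008)
s=snap('wrist','w0');print(s['camera_matrix'],s['extrinsics'])"
```

```text
tcp [0.5183 0.0076 0.2135] heading 83.41 tilt [-0.0001  0.0003] shift/40mm [0.91 0.44 5.14] F [ 0.1 -0.1 -0.4] M [-0.04 -0.08  0.04] gap 1.0003150577945095 t 3.1
turn frac 3.1056551513270534e-05
[[371.64829954   0.         317.26953042]
 [  0.         371.64829954 240.39261889]
 [  0.           0.           1.        ]] [[ 9.93574328e-01  1.08427581e-01  3.24578861e-02  5.27347887e-01]
 [-1.13181047e-01  9.51014902e-01  2.87681606e-01  8.98038023e-02]
 [ 3.24687232e-04 -2.89506675e-01  9.57175940e-01  3.83789213e-01]
 [ 0.00000000e+00  0.00000000e+00  0.00000000e+00  1.00000000e+00]]
```

View pics/w0.png

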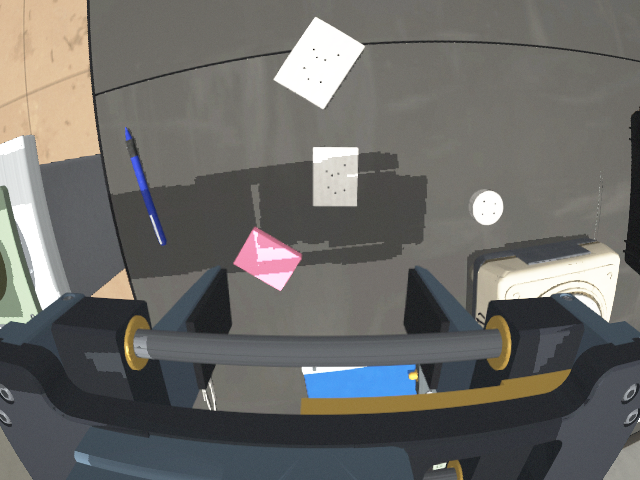

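The wrist view shows the target block with corners at about (313,148), (357,147), (358,206) and (314,206), square to the tool. The larger grey one is at the top and the pink one at (267,259).

```bash
cat >> h.py <<'E'
def fish(fn,u,v,z):
    s=np.load(fn+'.npz'); K=s['camera_matrix'];T=s['extrinsics']
    a=np.array([(u-K[0,2])/K[0,0],(v-K[1,2])/K[1,1]]); th=np.hypot(*a); a=a/th
    d=np.array([np.sin(th)*a[0],-np.sin(th)*a[1],-np.cos(th)]); r=T[:3,:3]@d
    return T[:3,3]+(z-T[2,3])/r[2]*r
E
python3 -c "
from h import *
B=np.array([fish('w0',u,v,.015) for u,v in [(312.5,147.5),(357.5,147),(358,206.5),(313.5,206.5)]])
print(B.round(4),B.mean(0),[np.linalg.norm(B[i]-B[i-1]).round(4) for i in range(4)])
e=B[0]-B[3]+B[1]-B[2];print(np.degrees(np.arctan2(e[1],e[0])))
go(*B.mean(0)[:2],83.4,.008)"
```

```text
[[0.521  0.0743 0.015 ]
 [0.5652 0.0701 0.015 ]
 [0.56   0.01   0.015 ]
 [0.5151 0.015  0.015 ]] [0.54031749 0.04234428 0.015     ] [np.float64(0.0596), np.float64(0.0444), np.float64(0.0603), np.float64(0.0452)]
84.72196831903162
tcp [0.5173 0.0063 0.2135] heading 83.37 tilt [-0.0011 -0.0005] shift/40mm [0.96 0.47 5.14] F [-0.3  0.2 -0. ] M [-0.01 -0.1  -0.06] gap 0.9973532523192451 t 3.15
turn frac -9.37212667467059e-05
```

```bash
python3 -m handwheel '.47 .23 0 -.002;.47 .23 0 0;0 0 .9 0;0 0 .9 0;0 0 .9 0;0 0 .9 0;0 0 .8 0;0 0 .3 0' >/dev/null;  python3 -m handwheel '0 0 .25 0;0 0 0 0;0 0 0 0'
python3 -c "
from h import *
go(.5402,.0422,83.4,.008)"
```

```text
time_s: 4.53
tool_pos: [0.5406, 0.0411, 0.0169]
eef_rot: [0.743, 0.67, 0.001, 0.001]
contact_force: [0.4, -0.4, -0.1]
finger_gap: 0.998
grasp_force: 0.0
tcp [0.5406 0.0411 0.0169] heading 84.06 tilt [0.0021 0.    ] shift/40mm [ 0.03 -0.01  0.22] F [ 0.4 -0.4 -0.1] M [-0.02 -0.11  0.02] gap 0.9984785875231522 t 4.525
turn frac 0.0018403198088443496
```

```bash
python3 -m handwheel '0 0 .12 0;0 0 .1 0;0 0 0 0;0 0 0 0' >/dev/null;  python3 -m handwheel '0 0 0 0;0 0 0 0;0 0 0 0;0 0 0 0;0 0 0 0;0 0 0 0;0 0 0 0;0 0 0 0' 0
python3 -c "
from h import *
go(.5402,.0422,83.4,.008)"
```

```text
time_s: 6.02
tool_pos: [0.5398, 0.041, 0.0071]
eef_rot: [0.743, 0.67, 0.0, 0.0]
contact_force: [-0.0, 0.2, 0.6]
finger_gap: 0.489
grasp_force: 29.9
tcp [0.5398 0.041  0.0071] heading 84.07 tilt [ 0.0001 -0.0001] shift/40mm [ 0.03  0.01 -0.02] F [-0.   0.2  0.6] M [-0.02 -0.12  0.08] gap 0.48884593104529495 t 6.025
turn frac 0.0018669364366679197
```

```bash
python3 -m handwheel '0 0 -.2 0;0 0 -.6 0;0 0 -.8 0;0 0 0 0' >/dev/null;  python3 -m handwheel '0 0 0 .0288;0 0 0 .0288;0 0 0 .0288;0 0 0 .0288;0 0 0 .0288;0 0 0 .0288;0 0 0 .0288;0 0 0 .0288'
python3 -m handwheel '0 0 0 0'>/dev/null
python3 -c "
from h import *
go(.537,-.2155,1.08)"
```

```text
time_s: 7.52
tool_pos: [0.5385, 0.0409, 0.0694]
eef_rot: [1.0, 0.007, -0.002, 0.0]
contact_force: [-0.7, 0.1, -4.1]
finger_gap: 0.488
grasp_force: 29.9
tcp [0.5387 0.041  0.0697] heading 1.25 tilt [-0.0027 -0.0002] shift/40mm [-0.18  6.41  0.  ] F [ 0.1 -0.2 -3.8] M [ 0.01  0.04 -0.01] gap 0.4921184517638873 t 7.65
turn frac 0.00047952169811304025
```

```bash
python3 -m handwheel '-.02 .8 0 0;-.02 .8 0 0;-.02 .8 0 0;-.02 .8 0 0;-.02 .8 0 0;-.02 .8 0 0;-.02 .8 0 0;-.02 .8 0 0' >/dev/null;  python3 -m handwheel '0 0 0 0;0 0 0 0'>/dev/null
python3 -c "
from h import *
go(.537,-.2155,1.08)
a=snap('wrist','w1')['image'];b=snap('side','s1')['image']
cv2.imwrite('pics/w1c.png',cv2.resize(a[0:300,160:560],None,fx=2,fy=2,interpolation=cv2.INTER_CUBIC))
p=np.array([[.5631,-.2195,.01,1]]).T;T=np.load('s1.npz');c=np.linalg.inv(T['extrinsics'])@p;K=T['camera_matrix'];print(K[0,0]*c[0]/-c[2]+K[0,2],K[1,1]*c[1]/c[2]+K[1,2])
"
```

```text
tcp [ 0.5377 -0.2144  0.0704] heading 1.2 tilt [-0.0016  0.0011] shift/40mm [-0.02  0.03 -0.  ] F [ 0.5  0.1 -3.8] M [0.05 0.01 0.01] gap 0.49151653115565336 t 8.9
turn frac 0.00032148037170421793
[348.47365954] [290.19265399]
```

View pics/w1c.png

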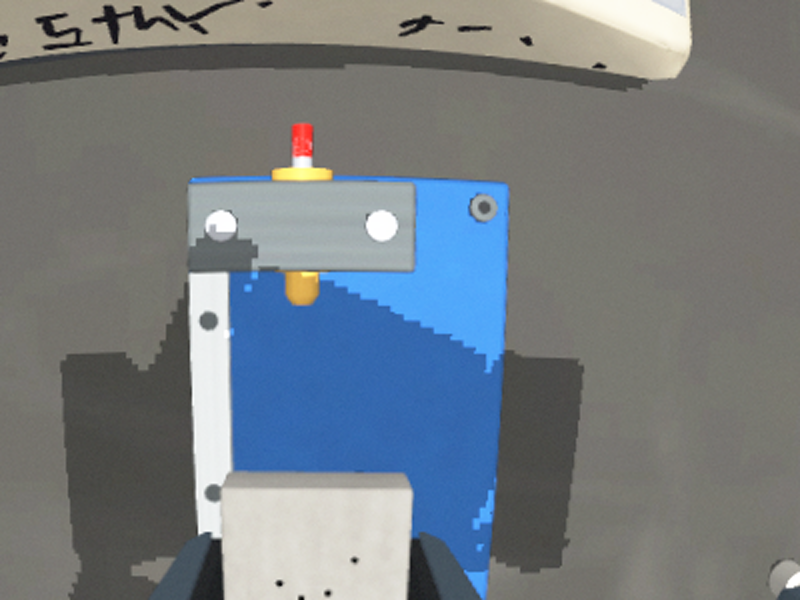

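The wrist view shows the held block square to the fixture, with its top front edge from (226,488) to (410,488). The fence's inner edge runs from (229,273) to (233,472), the stop's face edge from (190,271) to (414,270), and the plunger tip is at (302,305), all in crop pixels.

```bash
python3 -c "
from h import *
f=lambda x,y,z: fish('w1',(x+.5)/2-.5+160,(y+.5)/2-.5,z)
deg=lambda d: np.degrees(np.arctan2(d[1],d[0]))
a,b=f(229,273,.015),f(233,472,.015); print('fence',a,b,deg(a-b))
a,b=f(190,271,.032),f(414,270,.032); print('stop',a,b,deg(a-b)-90,np.linalg.norm(a-b))
a,b=f(226,488,.0783),f(410,488,.0783); print('block front',a,b,deg(a-b)-90,np.linalg.norm(a-b))
print('tip',f(302,305,.0185))
"
```

```text
fence [ 0.61623442 -0.18641468  0.015     ] [ 0.55385771 -0.18767616  0.015     ] 1.1585606544801972
stop [ 0.61711192 -0.1773504   0.032     ] [ 0.61859265 -0.23980548  0.032     ] 1.3581480842237852 0.06247263063130788
block front [ 0.56850326 -0.19294528  0.0783    ] [ 0.56946256 -0.23523013  0.0783    ] 1.2996171111137471 0.04229573706793522
tip [ 0.60693778 -0.20864452  0.0185    ]
```

```bash
python3 -c "
from h import *
b=cv2.imread('pics/s1.png');cv2.imwrite('pics/s1c.png',cv2.resize(b[190:340,250:450],None,fx=4,fy=4,interpolation=cv2.INTER_CUBIC))"
```

```text
(no output)
```

View pics/s1c.png

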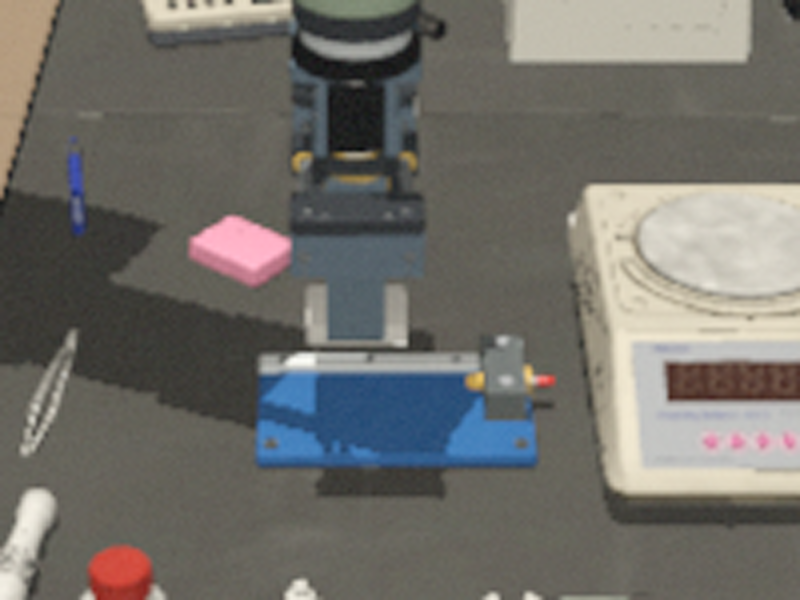

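The side view shows the block held level above the bed, clear of the stop and plunger, with the long sides running along the fence. All the headings agree at about 1.2°. Next I'll lower it gently.

```bash
python3 -m handwheel '0 0 .3 0;0 0 .4 0;0 0 .3 0;0 0 .15 0;0 0 .08 0;0 0 0 0;0 0 0 0'
python3 -m handwheel '0 0 .02 0;0 0 0 0'
python3 -m handwheel '0 0 .02 0;0 0 0 0'
python3 -m handwheel '0 0 .02 0;0 0 0 0'
```

```text
time_s: 9.88
tool_pos: [0.5387, -0.2153, 0.0224]
eef_rot: [1.0, 0.01, 0.0, 0.0]
contact_force: [1.1, -0.7, -2.8]
finger_gap: 0.486
grasp_force: 29.9
time_s: 10.12
tool_pos: [0.5384, -0.2151, 0.0213]
eef_rot: [1.0, 0.01, 0.0, 0.0]
contact_force: [-0.7, -0.9, -3.2]
finger_gap: 0.49
grasp_force: 29.9
time_s: 10.38
tool_pos: [0.5383, -0.215, 0.0203]
eef_rot: [1.0, 0.01, -0.0, 0.0]
contact_force: [0.2, -0.6, -2.9]
finger_gap: 0.489
grasp_force: 29.9
time_s: 10.62
tool_pos: [0.5383, -0.2151, 0.0195]
eef_rot: [1.0, 0.01, -0.0, 0.0]
contact_force: [0.4, -1.1, -3.3]
finger_gap: 0.488
grasp_force: 29.9
```

```bash
for i in 1; do python3 -m handwheel '0 0 .02 0;0 0 0 0' | sed -n '2p;4p'
python3 -m handwheel '0 0 .015 0;0 0 0 0'| sed -n '2p;4p'
python3 -m handwheel '0 0 .01 0;0 0 0 0'| sed -n '2p;4p'; done
```

```text
tool_pos: [0.5383, -0.2151, 0.0187]
contact_force: [-0.3, 0.2, -3.5]
tool_pos: [0.5384, -0.2151, 0.0181]
contact_force: [-0.3, -0.8, -3.1]
tool_pos: [0.5384, -0.2151, 0.0177]
contact_force: [-0.2, 0.7, -3.7]
```

```bash
python3 -m handwheel '0 0 .01 0;0 0 0 0' | sed -n '2p;4p'
python3 -m handwheel '0 0 .01 0;0 0 0 0'| sed -n '2p;4p'
python3 -m handwheel '0 0 .01 0;0 0 0 0'| sed -n '2p;4p'
```

```text
tool_pos: [0.5384, -0.2151, 0.0173]
contact_force: [0.0, 0.1, -3.2]
tool_pos: [0.5384, -0.2151, 0.0172]
contact_force: [-0.3, 0.8, -1.0]
tool_pos: [0.5384, -0.2151, 0.0171]
contact_force: [-1.6, -0.6, 3.9]
```

On the bed. Next I'll move it sideways to the fence (tool −y).

```bash
python3 -m handwheel '0 -.04 0 0;0 -.03 0 0;0 0 0 0' | sed -n '2p;4p'
python3 -m handwheel '0 -.015 0 0;0 0 0 0'| sed -n '2p;4p'
python3 -m handwheel '0 -.01 0 0;0 0 0 0'| sed -n '2p;4p'
python3 -c "
from h import *
go(.54,-.21,1.2)"
```

```text
tool_pos: [0.5392, -0.2132, 0.0172]
contact_force: [-1.2, -5.7, 5.0]
tool_pos: [0.5393, -0.2126, 0.0171]
contact_force: [-0.1, -5.4, 5.6]
tool_pos: [0.5394, -0.2122, 0.0172]
contact_force: [-0.8, -4.9, 4.8]
tcp [ 0.5394 -0.2122  0.0172] heading 1.14 tilt [ 0.0025 -0.0019] shift/40mm [ 0.02 -0.06 -0.  ] F [-0.8 -4.9  4.8] M [-0.79  0.22 -0.02] gap 0.49026146966448925 t 13.0
turn frac -0.0001587987030218427
```

```bash
python3 -m handwheel '0 -.015 0 0;0 0 0 0' | sed -n '2p;4p'
python3 -m handwheel '0 -.01 0 0;0 0 0 0'| sed -n '2p;4p'
python3 -m handwheel '0 -.01 0 0;0 0 0 0'| sed -n '2p;4p'
python3 -m handwheel '0 -.01 0 0;0 0 0 0'| sed -n '2p;4p'
python3 -c "
from h import *
go(.54,-.21,1.2)"
```

```text
tool_pos: [0.5395, -0.2116, 0.0172]
contact_force: [-0.9, -4.6, 4.7]
tool_pos: [0.5395, -0.2112, 0.0172]
contact_force: [-0.3, -5.7, 4.6]
tool_pos: [0.5395, -0.2107, 0.0171]
contact_force: [-0.3, -5.0, 5.0]
tool_pos: [0.5395, -0.2103, 0.0171]
contact_force: [0.6, -5.2, 4.6]
tcp [ 0.5395 -0.2103  0.0171] heading 1.14 tilt [ 0.0029 -0.0018] shift/40mm [ 0.01 -0.01  0.  ] F [ 0.6 -5.2  4.6] M [-0.84  0.08  0.05] gap 0.4906440809267594 t 14.0
turn frac -0.0001643641678200759
```

```bash
python3 -m handwheel '0 -.01 0 0;0 0 0 0' | sed -n '2p;4p'
python3 -m handwheel '0 -.01 0 0;0 0 0 0'| sed -n '2p;4p'
python3 -m handwheel '0 -.01 0 0;0 0 0 0'| sed -n '2p;4p'
python3 -c "
from h import *
go(.54,-.21,1.2)"
```

```text
tool_pos: [0.5396, -0.2103, 0.0172]
contact_force: [0.5, -6.3, 4.8]
tool_pos: [0.5396, -0.2102, 0.0172]
contact_force: [-0.9, -6.7, 4.5]
tool_pos: [0.5396, -0.2102, 0.0172]
contact_force: [-1.3, -8.3, 3.2]
tcp [ 0.5396 -0.2102  0.0172] heading 1.21 tilt [ 0.0032 -0.0037] shift/40mm [ 0.01 -0.    0.  ] F [-1.3 -8.3  3.2] M [-1.42  0.18  0.15] gap 0.4913160286617027 t 14.75
turn frac 1.7811254382296385e-05
```

```bash
python3 -m handwheel '0 -.015 0 0;0 -.015 0 0;0 0 0 0'
python3 -c "
from h import *
go(.54,-.21,1.2)
a=snap('wrist','w2')['image']
cv2.imwrite('pics/w2c.png',cv2.resize(a[60:210,220:420],None,fx=4,fy=4,interpolation=cv2.INTER_CUBIC))"
```

```text
time_s: 15.12
tool_pos: [0.5397, -0.2101, 0.0172]
eef_rot: [1.0, 0.011, 0.002, 0.003]
contact_force: [-0.5, -11.3, 2.9]
finger_gap: 0.492
grasp_force: 29.9
tcp [ 0.5397 -0.2101  0.0172] heading 1.28 tilt [ 0.0035 -0.0057] shift/40mm [ 0.01 -0.    0.  ] F [ -0.5 -11.3   2.9] M [-2.13  0.3   0.19] gap 0.4917294632835317 t 15.125
turn frac 0.00020942802798518616
```

View pics/w2c.png

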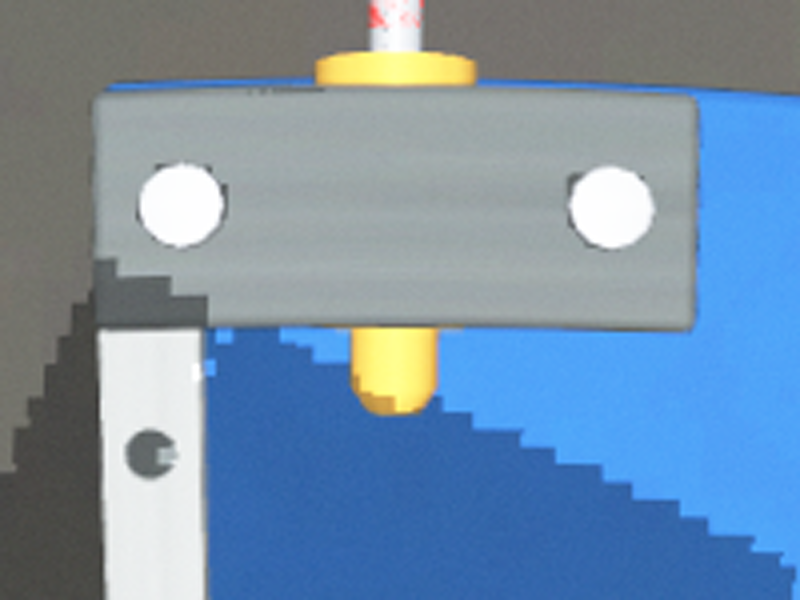

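The plunger at (394,370), the fence and the stop are in view, but the block is below this crop. I'll crop lower in the same picture.

```bash
python3 -c "
from h import *
a=cv2.imread('pics/w2.png')
cv2.imwrite('pics/w2d.png',cv2.resize(a[190:340,220:420],None,fx=4,fy=4,interpolation=cv2.INTER_CUBIC))"
```

```text
(no output)
```

View pics/w2d.png

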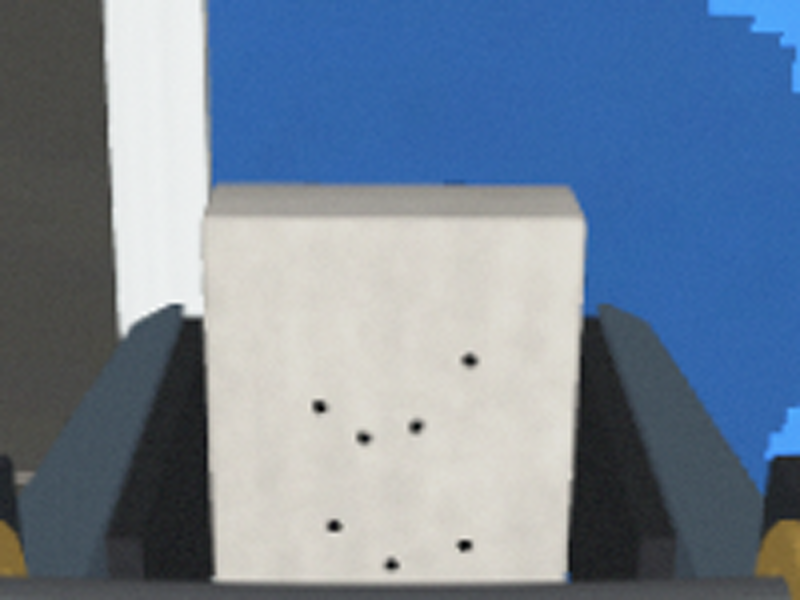

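The crop shows the block's lower front-left corner, (211,187), right at the fence's inner edge, (208,0)–(211,185). Its top corners are (205,215) and (583,217), and the sides run down to (214,578) and (568,578).

```bash
python3 -c "
from h import *
f=lambda x,y,z: fish('w2',(x+.5)/4-.5+220,(y+.5)/4-.5+190,z)
deg=lambda d: np.degrees(np.arctan2(d[1],d[0]))
a,b=f(206,-460,.015),f(211,185,.015); print('fence',a,b,deg(a-b))
a,b,c,d=[f(*p,.025) for p in [(205,215),(583,217),(568,578),(214,578)]]
print('block',a,b,c,d,'front',deg(a-b)-90,'L',deg(a-d),'R',deg(b-c))
a,b=f(97,-194,.032),f(692,-191,.032); print('stop',a,b,deg(a-b)-90)
"
```

```text
fence [ 0.64800814 -0.18608167  0.015     ] [ 0.57122821 -0.18721479  0.015     ] 0.8455120372829464
block [ 0.57049707 -0.18761014  0.025     ] [ 0.57120889 -0.23115081  0.025     ] [ 0.52312115 -0.23268166  0.025     ] [ 0.5222221  -0.18768124  0.025     ] front 0.9366147448214264 L 0.08437873776604196 R 1.8233629011408448
stop [ 0.61720103 -0.17704525  0.032     ] [ 0.61839244 -0.23947728  0.032     ] 1.093257669611944
```

```bash
python3 -m handwheel '0 .015 0 0;.03 0 0 0;.05 0 0 0;.05 0 0 0;.05 0 0 0;.05 0 0 0;.05 0 0 0;.05 0 0 0' | sed -n '1,4p'
python3 -m handwheel '.05 0 0 0;.05 0 0 0;.05 0 0 0;.05 0 0 0;.05 0 0 0;.05 0 0 0;.04 0 0 0;0 0 0 0'
python3 -c "
from h import *
go(.587,-.21,1.2)"
```

```text
time_s: 16.18
tool_pos: [0.5409, -0.2101, 0.0168]
eef_rot: [1.0, 0.012, -0.011, 0.001]
contact_force: [-29.9, -16.8, 24.6]
time_s: 17.18
tool_pos: [0.5536, -0.2098, 0.0167]
eef_rot: [1.0, 0.012, -0.012, 0.001]
contact_force: [-27.0, -16.0, 21.9]
finger_gap: 0.488
grasp_force: 30.0
tcp [ 0.5536 -0.2098  0.0167] heading 1.36 tilt [-0.0231 -0.0026] shift/40mm [ 0.83  0.02 -0.02] F [-27.  -16.   21.9] M [-3.01  4.99 -0.05] gap 0.4877689062917654 t 17.175
turn frac 0.0004319894835095934
```

The force has built up to 27 N because pressing down and sideways is causing drag. I'll back off the x command first, then ease the downward and fence push.

```bash
python3 -m handwheel '-.15 0 0 0;-.1 0 0 0;0 .02 0 0;0 0 0 0'
python3 -m handwheel '0 0 -.01 0;0 0 0 0;0 0 0 0' 
python3 -c "
from h import *
go(.587,-.21,1.2)"
```

```text
time_s: 17.68
tool_pos: [0.5536, -0.2099, 0.0168]
eef_rot: [1.0, 0.01, -0.001, 0.001]
contact_force: [-5.2, -9.1, 7.0]
finger_gap: 0.493
grasp_force: 30.0
time_s: 18.05
tool_pos: [0.5535, -0.2099, 0.0169]
eef_rot: [1.0, 0.011, -0.002, 0.001]
contact_force: [-4.6, -10.1, 5.3]
finger_gap: 0.492
grasp_force: 30.0
tcp [ 0.5535 -0.2099  0.0169] heading 1.21 tilt [-0.003  -0.0028] shift/40mm [ 0.84  0.02 -0.  ] F [ -4.6 -10.1   5.3] M [-1.84  1.17  0.03] gap 0.49191214311219145 t 18.05
turn frac 2.0305785225755497e-05
```

```bash
python3 -m handwheel '0 .03 -.015 0;0 0 0 0;0 0 0 0' | sed -n '2p;4p'
python3 -m handwheel '.05 0 0 0;.05 0 0 0;.05 0 0 0;0 0 0 0' | sed -n '1,4p'
python3 -c "
from h import *
go(.587,-.21,1.2)"
```

```text
tool_pos: [0.5535, -0.21, 0.0169]
contact_force: [-4.5, -5.8, 2.6]
time_s: 18.92
tool_pos: [0.5553, -0.2099, 0.0168]
eef_rot: [1.0, 0.011, -0.006, 0.0]
contact_force: [-13.1, -7.9, 8.3]
tcp [ 0.5553 -0.2099  0.0168] heading 1.21 tilt [-0.0122 -0.0002] shift/40mm [ 0.79  0.02 -0.01] F [-13.1  -7.9   8.3] M [-1.75  2.52 -0.14] gap 0.4887476010138559 t 18.925
turn frac 3.144308165351125e-05
```

```bash
python3 -m handwheel '0 .01 -.02 0;0 0 -.01 0;0 0 0 0;0 0 0 0' | sed -n '2p;4p'
python3 -m handwheel '.05 0 0 0;.05 0 0 0;.05 0 0 0;0 0 0 0' | sed -n '1,4p'
python3 -c "
from h import *
go(.587,-.21,1.2)"
```

```text
tool_pos: [0.5582, -0.2099, 0.0171]
contact_force: [-4.8, -6.4, -2.2]
time_s: 19.92
tool_pos: [0.5641, -0.2097, 0.017]
eef_rot: [1.0, 0.01, -0.003, -0.0]
contact_force: [-5.4, -5.7, -1.1]
tcp [ 0.5641 -0.2097  0.017 ] heading 1.16 tilt [-0.0067  0.0003] shift/40mm [ 0.57  0.02 -0.  ] F [-5.4 -5.7 -1.1] M [-1.24  0.97 -0.07] gap 0.48999625480233394 t 19.925
turn frac -0.00010129493978752179
```

It slides freely now. I'll go on to just before first touch (TCP x about 0.577).

```bash
python3 -m handwheel '.05 0 0 0;.05 0 0 0;.05 0 0 0;.05 0 0 0;0 0 0 0' | sed -n '1,4p'
python3 -m handwheel '.04 0 0 0;.03 0 0 0;0 0 0 0' | sed -n '1,4p'
python3 -m handwheel '.03 0 0 0;.03 0 0 0;0 0 0 0' | sed -n '1,4p'
python3 -c "
from h import *
go(.587,-.21,1.2)"
```

```text
time_s: 20.55
tool_pos: [0.5721, -0.2096, 0.017]
eef_rot: [1.0, 0.01, -0.003, -0.0]
contact_force: [-4.7, -6.5, -1.5]
time_s: 20.92
tool_pos: [0.5747, -0.2096, 0.0169]
eef_rot: [1.0, 0.01, -0.004, -0.0]
contact_force: [-5.7, -6.8, -0.7]
time_s: 21.3
tool_pos: [0.5771, -0.2095, 0.0169]
eef_rot: [1.0, 0.01, -0.004, -0.0]
contact_force: [-4.6, -5.9, -1.9]
tcp [ 0.5771 -0.2095  0.0169] heading 1.16 tilt [-0.0072  0.0003] shift/40mm [ 0.25  0.02 -0.  ] F [-4.6 -5.9 -1.9] M [-1.23  1.09 -0.04] gap 0.48661212687734445 t 21.3
turn frac -0.00011079664069744884
```

```bash
python3 -m handwheel '.03 0 0 0;.03 0 0 0;.03 0 0 0;0 0 0 0' | sed -n '1,4p'
python3 -m handwheel '.03 0 -.003 0;.03 0 -.003 0;.03 0 -.003 0;0 0 0 0' | sed -n '1,4p'
python3 -m handwheel '.03 0 -.003 0;.03 0 -.003 0;.03 0 -.003 0;0 0 0 0' | sed -n '1,4p'
python3 -c "
from h import *
go(.587,-.21,1.2)"
```

```text
time_s: 21.8
tool_pos: [0.5785, -0.2095, 0.0169]
eef_rot: [1.0, 0.01, -0.006, -0.0]
contact_force: [-9.2, -7.1, 2.1]
time_s: 22.3
tool_pos: [0.5813, -0.2095, 0.0169]
eef_rot: [1.0, 0.01, -0.007, -0.0]
contact_force: [-11.3, -7.4, 1.6]
time_s: 22.8
tool_pos: [0.5841, -0.2094, 0.0169]
eef_rot: [1.0, 0.01, -0.008, -0.001]
contact_force: [-11.6, -7.6, 1.1]
tcp [ 0.5841 -0.2094  0.0169] heading 1.2 tilt [-0.0152  0.0009] shift/40mm [ 0.07  0.02 -0.  ] F [-11.6  -7.6   1.1] M [-1.54  2.21 -0.06] gap 0.49106169567759556 t 22.8
turn frac 4.543987044216793e-06
```

```bash
python3 -m handwheel '.03 0 -.003 0;.03 0 -.003 0;0 0 0 0' | sed -n '1,4p'
python3 -m handwheel '.025 0 -.002 0;.025 0 -.002 0;0 0 0 0' | sed -n '1,4p'
python3 -m handwheel '.025 0 -.002 0;.025 0 -.002 0;0 0 0 0' | sed -n '1,4p'
python3 -c "
from h import *
go(.587,-.21,1.2)"
```

```text
time_s: 23.18
tool_pos: [0.5858, -0.2094, 0.0169]
eef_rot: [1.0, 0.01, -0.008, -0.001]
contact_force: [-12.8, -8.1, 1.5]
time_s: 23.55
tool_pos: [0.5872, -0.2094, 0.017]
eef_rot: [1.0, 0.011, -0.009, -0.001]
contact_force: [-14.4, -8.3, 1.4]
time_s: 23.92
tool_pos: [0.5874, -0.2093, 0.017]
eef_rot: [1.0, 0.011, -0.011, -0.001]
contact_force: [-18.4, -9.1, 2.5]
tcp [ 0.5874 -0.2093  0.017 ] heading 1.22 tilt [-0.022   0.0015] shift/40mm [-0.01  0.02  0.  ] F [-18.4  -9.1   2.5] M [-1.88  3.27 -0.09] gap 0.48890236200580633 t 23.925
turn frac 5.7752166013595264e-05
```

```bash
python3 -c "
from h import *
b=snap('side','s2')['image'];cv2.imwrite('pics/s2c.png',cv2.resize(b[255:315,310:390],None,fx=10,fy=10,interpolation=cv2.INTER_CUBIC))"
```

```text
(no output)
```

View pics/s2c.png

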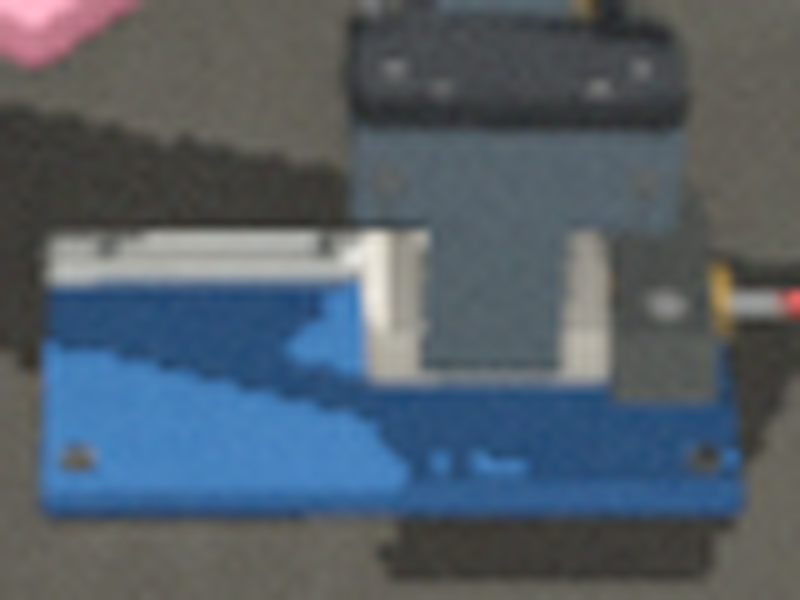

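The side view shows the block's end against the stop at crop x=612, with no gap. Its lower edge is level from (370,383) to (610,384), parallel to the bed, and the plunger's tail is out at (750,302). I'll firm up the push slightly, then hold.

```bash
python3 -m handwheel '.03 0 -.002 0;.03 0 -.002 0;0 0 0 0;0 0 0 0' | sed -n '1,4p'
python3 -m handwheel '0 0 0 0;0 0 0 0;0 0 0 0;0 0 0 0;0 0 0 0;0 0 0 0;0 0 0 0;0 0 0 0'
python3 -c "
from h import *
go(.587,-.21,1.2)
b=snap('wrist','w3')['image'];cv2.imwrite('pics/w3c.png',cv2.resize(b[100:300,200:440],None,fx=3,fy=3,interpolation=cv2.INTER_CUBIC))"
```

```text
time_s: 24.48
tool_pos: [0.5874, -0.2093, 0.017]
eef_rot: [1.0, 0.011, -0.013, -0.001]
contact_force: [-22.7, -9.6, 6.3]
time_s: 25.48
tool_pos: [0.5874, -0.2093, 0.017]
eef_rot: [1.0, 0.011, -0.013, -0.001]
contact_force: [-23.9, -10.2, 5.7]
finger_gap: 0.488
grasp_force: 30.0
tcp [ 0.5874 -0.2093  0.017 ] heading 1.22 tilt [-0.0268  0.002 ] shift/40mm [-0.01  0.02  0.  ] F [-23.9 -10.2   5.7] M [-2.    4.04 -0.21] gap 0.4876782423437113 t 25.475
turn frac 5.9156309135962225e-05
```

View pics/w3c.png

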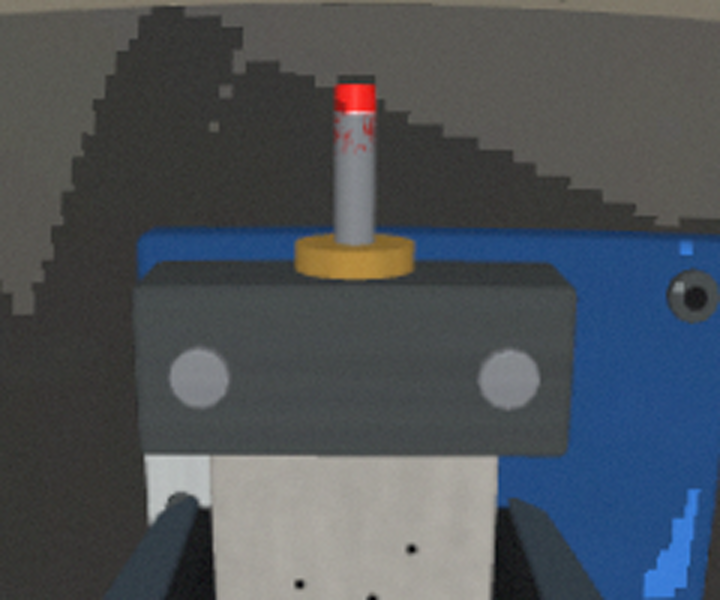

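The wrist view shows the block meeting the stop with no gap along (213–497, 455), its left side on the fence edge at (211,480), and the plunger tail fully out at (355,165). The position and the 24 N push are steady, so I'm handing in.

```bash
python3 -c "
from rig import *
print(close_job())"
```

```text
the job is handed in; nothing more can be done
None
```

I handed in the job with the block flat on the bed, flush along the fence and held against the stop at about 24 N, at 25.5 s on the clock; the slide briefly dragged at about 30 N before I eased it, and the meter, impact device and disc were not touched.

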